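# Fetch the hemmed-in reagent for weighing and restore the caddy

## Task

The orange-capped reagent bottle is hemmed in at the back of the grey caddy and has to be weighed. First clear the white bottle and both dropper bottles that stand round it out of the way into the shallow blue tray, all three standing there together; then stand the orange-capped bottle in the middle of the balance pan and leave it there; and only after that put the three others back in the caddy, each exactly where it stood before. Keep every bottle upright, and leave the two blue-capped vials in the caddy where they are.

Things in the scene. Friction and masses are not known exactly. Their poses are not given: they have to be found in the camera images.
- white_bottle: loose opaque white plastic bottle with a white ribbed screw cap, about 0.11 kg: body 60 mm diameter up to 100 mm, cap 45 mm diameter from 101 to 118 mm height. Origin: centre of its underside, z up. It stands in the caddy's front place. Can be gripped by the cap.
- dropper_red: loose amber dropper bottle with a RED rubber bulb, about 0.05 kg: body 28 mm diameter up to 55 mm, black collar 19 mm diameter up to 66 mm, bulb 12.4 mm diameter from 66 to 95 mm. The bulb is firm and can be gripped. Origin: centre of its underside, z up. It stands in the caddy's left or right place, which one varies.
- dropper_black: loose amber dropper bottle with a BLACK rubber bulb, otherwise the same as the red one; it stands in the other one of the left and right places. Origin: centre of its underside, z up.
- orange_bottle: the wanted reagent bottle, loose: orange-yellow ribbed screw cap (31 mm diameter, from 40 to 59 mm height) on a pale body of 31 mm diameter, about 0.045 kg. Origin: centre of its underside, z up. It stands in the caddy's rear middle place, with the droppers 6 mm to its left and right and the white bottle 6 mm in front of it.
- vial_left: bystander: clear vial with a blue cap, 27 mm diameter, 54 mm tall, loose, standing in the caddy to the left of the white bottle. Origin: centre of its underside.
- vial_right: bystander: clear vial with a blue cap, 27 mm diameter, 54 mm tall, loose, standing in the caddy to the right of the white bottle. Origin: centre of its underside.
- caddy: fixed grey caddy with black round marks under the bottles. Origin on the table under the orange bottle's place; x to the caddy's back, y to its left. Deck 6 mm above the table, x -94 to 36, y -80 to 80 mm; rim to 17 mm (front 11), 4 thick. Places (x, y in mm, start within 2): orange (0, 0), left (0, 35), right (0, -35), white (-52, 0), vials (-62, +-56).
- tray: fixed shallow blue plastic tray, the side area, empty at the start: 200 mm (its x) by 135 mm (its y), outside height 16 mm, walls 4 mm thick, floor top 4 mm above the table. Origin: centre of its underside. It stands left or right of the caddy.
- balance: fixed white bench balance with a round steel pan of 80 mm diameter; the flat pan top is 55 mm above the table. Origin on the table under the pan's centre, z up; its display end reaches 105 mm towards its -x (to the robot), its housing is 130 mm wide and 37 to 41 mm high. It stands on the other side of the caddy from the tray.

How it is judged:
On the way, in this order (a step that is already met when the one before it is completed fails the run):
1. the white bottle and both droppers stand together in the blue tray, released and still, the orange bottle still in its place (x of white_bottle in the frame of tray between -0.1 and 0.1 m and y of white_bottle in the frame of tray between -0.066 and 0.066 m and z of each of white_bottle, dropper_red, dropper_black in the frame of tray below 0.012 m and angle between each of white_bottle, dropper_red, dropper_black's own z axis and vertical below 0.1 rad and linear speed of each of white_bottle, dropper_red, dropper_black below 0.02 m/s and contact force between the fingers and white_bottle below 0.05 N and x of dropper_red in the frame of tray between -0.1 and 0.1 m and y of dropper_red in the frame of tray between -0.066 and 0.066 m and contact force between the fingers and dropper_red below 0.05 N and x of dropper_black in the frame of tray between -0.1 and 0.1 m and y of dropper_black in the frame of tray between -0.066 and 0.066 m and contact force between the fingers and dropper_black below 0.05 N and distance of orange_bottle from where it was at the start of the episode below 0.02 m), for 0.2 s.
2. the orange-capped bottle stands released on the middle of the balance pan, while the other three still stand in the tray (horizontal distance between orange_bottle and balance below 0.015 m and z of orange_bottle in the frame of balance between 0.05 and 0.062 m and angle between each of orange_bottle, white_bottle, dropper_red, dropper_black's own z axis and vertical below 0.1 rad and linear speed of each of orange_bottle, white_bottle, dropper_red, dropper_black below 0.02 m/s and contact force between the fingers and orange_bottle below 0.05 N and x of white_bottle in the frame of tray between -0.1 and 0.1 m and y of white_bottle in the frame of tray between -0.066 and 0.066 m and z of each of white_bottle, dropper_red, dropper_black in the frame of tray below 0.012 m and contact force between the fingers and white_bottle below 0.05 N and x of dropper_red in the frame of tray between -0.1 and 0.1 m and y of dropper_red in the frame of tray between -0.066 and 0.066 m and contact force between the fingers and dropper_red below 0.05 N and x of dropper_black in the frame of tray between -0.1 and 0.1 m and y of dropper_black in the frame of tray between -0.066 and 0.066 m and contact force between the fingers and dropper_black below 0.05 N), for 0.2 s.
At the end, for the whole second after the job is handed in: The orange-capped bottle stands on the balance pan within 15 mm of its centre; the white bottle and both droppers stand in the caddy within 12 mm of where each began; the blue-capped vials are within 12 mm of their starts; all upright, released and at rest (horizontal distance between orange_bottle and balance below 0.015 m and z of orange_bottle in the frame of balance between 0.05 and 0.062 m and angle between each of orange_bottle, white_bottle, dropper_red, dropper_black, vial_left, vial_right's own z axis and vertical below 0.1 rad and linear speed of each of orange_bottle, white_bottle, dropper_red, dropper_black below 0.02 m/s and contact force between the fingers and orange_bottle below 0.05 N and distance of each of white_bottle, dropper_red, dropper_black, vial_left, vial_right from where it was at the start of the episode below 0.012 m and contact force between the fingers and white_bottle below 0.05 N and contact force between the fingers and dropper_red below 0.05 N and contact force between the fingers and dropper_black below 0.05 N); the robot touches nothing.
It fails at once if a bottle is tipped by more than about 35 degrees (angle between any of white_bottle, dropper_red, dropper_black, orange_bottle's own z axis and vertical above 0.6 rad).
It fails at once if a blue-capped vial is displaced by more than 25 mm or tipped over (distance of any of vial_left, vial_right from where it was at the start of the episode above 0.025 m or angle between any of vial_left, vial_right's own z axis and vertical above 0.6 rad).
It also fails if it takes over 144 s, if anything falls off the work surface, if the arm or the gripper's body presses on something with over 40 N, if the wrist force passes 120 N, or if a joint passes its speed limit or range.

## Robot

A 7-joint arm with a two-finger parallel gripper is mounted at the origin on a cart in front of the work surface, level with it; the furniture and walls round the work are solid. World frame = base frame: x ahead of the robot, y to its left, z up, the work surface at z = 0. Lengths are in m, angles in rad, forces in N, time in s.
With the tool pointing down it reaches from about 0.425 to 0.825 m from the base axis. Payload 3.6 kg.
Tool frame: the origin (TCP) lies where the fingers leave the gripper's body, on its centre line; the fingertips stand 73 mm ahead of it and the grasp point (between the pads) lies 54 mm ahead of it; z points along the fingers, y is the line along which they close (so a half turn about z gives the same grasp; the last joint's range is limited). The gripper opens to 85 mm and grips with 20 to 120 N. Pads are 22 mm wide; open, the fingers measure 114 mm over their backs; the gripper's body (76 mm by 85 mm) begins 54 mm behind the grasp point. The pads swing forward as they close: fully open they stand 13 mm farther back than shut.
Start: joints at [-0.026, 0.615, -0.013, 1.423, 0.008, 1.103, -0.04], TCP at [0.65, 0, 0.304] pointing down, gripper open.
Joint ranges: [-3.12, 3.12], [-0.3, 2.06], [-1.34, 1.32], [0.26, 2.42], [-1.36, 4.5], [0.01, 1.98], [-2.84, 2.84]. Speed limits (rad/s): [2.79, 2.79, 3.14, 3.14, 3.14, 3.14, 3.14].

## Interface

Orientations are given as a unit quaternion [x, y, z, w].
In Python, from station import arm, snapshot, camera_info, ticket gives the robot as it stands. Calls block until the motion is done:
- arm.movep(position, orientation): joint-space move of the TCP to a pose.
- arm.line_to(position, velocity=0.15, ori=None): straight line of the TCP; ori=None keeps the orientation; velocity is the mean speed in m/s.
- arm.move_j(angles): joint-space move.
- arm.move_gripper(opening, effort=None): opening from 0.0 (shut) to 1.0 (fully open); effort is the grip in N (None keeps the last); returns when the fingers have stopped.
- arm.pause(seconds).
- arm.ik(position, orientation): joint angles nearest the present ones, or None.
- snapshot(name): name is "scene" or "side" or "wrist"; returns the picture (420x560x3 uint8, blue, green, red); there is no depth.
- camera_info(name): a dict with "fx", "fy", "cx", "cy" (pixels), "R" (3x3) and "t" (3): a world point X has camera coordinates R X + t; the wrist camera has in their place "T_tool_cam" (4x4, takes a point from camera to tool coordinates, whose origin is the TCP and whose axes are the flange's). Camera axes: x right, y down, z forward; pixel columns grow to the right and rows downward; lengths in m; the calibration is good to about 2 mm. The wrist camera is an equidistant fisheye: a pixel r from the principal point sees the ray r / f radians off the axis. A picture is of the moment at which its call begins: read the wrist's pose just before it. camera_info takes no time and is no camera call.
A pose or a line that the arm cannot do raises arm.MotionError and nothing moves.
- ticket.finish_job(): hands the job in; it is judged then, once.
Readings, each from a call of its own:
- arm.read_time(): time.
- arm.read_joint_positions(): joint angles.
- arm.read_dq(): joint speeds.
- arm.read_effort(): joint torques, N m.
- arm.read_tool_pos(): TCP position.
- arm.read_eef_rot(): TCP orientation.
- arm.read_ft_force(): force on the tool from outside, world axes, zero at the start.
- arm.read_wrist_torque(): the same for the moment, N m.
- arm.read_opening(): opening from 0.0 (shut) to 1.0 (fully open).
- arm.read_finger_force(): force on a finger pad.
Only numpy, scipy, OpenCV 4.12 (cv2) and the standard library are available. Lean on these libraries where they do the work, as an engineer would, in place of code of your own. Each camera call takes 0.05 s, during which the arm holds its last target. There are 200 camera calls.

## Working session

There is one attempt and no reset: what is moved stays moved. The work goes in short steps, each a Python script; the robot and the scene stay as the last script left them, time stands still between calls to the robot, and variables do not carry over. Pictures are saved under pics/ and viewed, at most 14 in all, crops included, and the job is handed in when it is done.

```bash
mkdir -p pics; ls; python3 - <<'E'
from station import arm, snapshot, camera_info
import cv2
for n in ["scene","side","wrist"]:
    cv2.imwrite(f"pics/{n}0.png",snapshot(n)); print(n,camera_info(n))
print(arm.read_tool_pos(),arm.read_eef_rot(),arm.read_time())
E
```

```text
pics
scene {'fx': 529.8544469340669, 'fy': 529.8544469340669, 'cx': 287.6332357951916, 'cy': 215.0248183534037, 'R': array([[ 0.46996362, -0.88268378,  0.00188366],
       [-0.63903799, -0.34171088, -0.68910386],
       [ 0.60890446,  0.32265001, -0.72466014]]), 't': array([-0.3852822 ,  0.36029066,  0.77845121])}
side {'fx': 527.4958719915663, 'fy': 527.4958719915663, 'cx': 280.4200681237577, 'cy': 218.15248161726396, 'R': array([[-0.92187534, -0.38748333, -0.00158625],
       [-0.23845451,  0.57053281, -0.78589551],
       [ 0.30542642, -0.72411945, -0.61835728]]), 't': array([0.49494563, 0.24613964, 0.78817804])}
wrist {'fx': 325.19226210127806, 'fy': 325.19226210127806, 'cx': 275.1872801299171, 'cy': 208.9581862908334, 'T_tool_cam': array([[ 7.29272350e-04, -9.46796900e-01, -3.21830853e-01,
         8.24093715e-02],
       [ 9.99999693e-01,  7.82714969e-04, -3.66651615e-05,
        -8.60669764e-04],
       [ 2.86616287e-04, -3.21830728e-01,  9.46797180e-01,
        -6.96902619e-02],
       [ 0.00000000e+00,  0.00000000e+00,  0.00000000e+00,
         1.00000000e+00]])}
[6.49556701e-01 1.98873222e-05 3.02974995e-01] [ 0.70708201  0.70713083 -0.00072269 -0.00070835] 0.15
```

View pics/scene0.png

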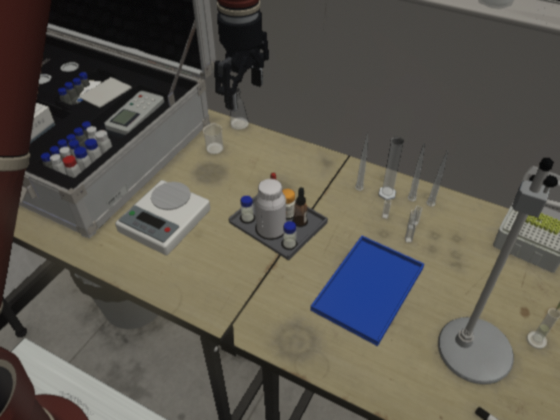

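View pics/side0.png

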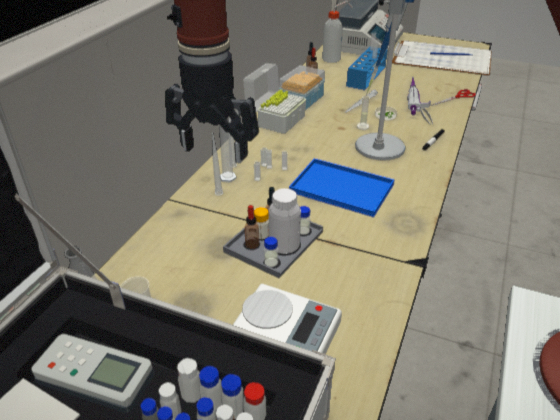

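View pics/wrist0.png

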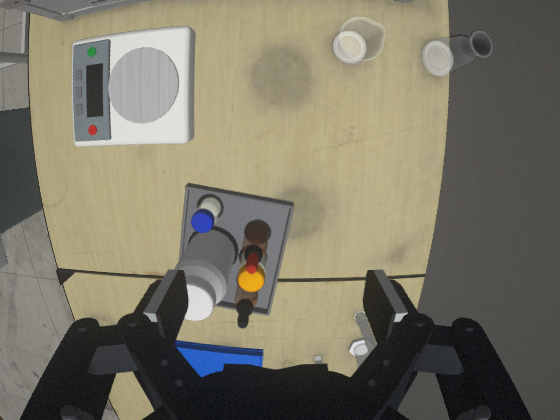

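The scene view shows the balance with its pan at about (171,195), the caddy around (278,218) with the red dropper behind and the black one at the right (300,205), and the tray at (370,287). In the wrist view the pan is at (144,85), the orange cap at (252,277) and the white cap at (200,297). The tray is therefore on the robot's right and the balance on its left.

```bash
cat > h.py <<'E'
import numpy as np, cv2
from scipy.spatial.transform import Rotation as Rot
from station import arm, snapshot, camera_info
def ray(name, px, pose=None):
    c=camera_info(name); u=(px[0]-c['cx'])/c['fx']; v=(px[1]-c['cy'])/c['fy']
    if name!='wrist':
        d=c['R'].T@np.array([u,v,1]); return -c['R'].T@c['t'], d
    r=np.hypot(u,v); d=np.array([np.sin(r)*u/max(r,1e-9),np.sin(r)*v/max(r,1e-9),np.cos(r)])
    R=Rot.from_quat(pose[1]).as_matrix(); T=c['T_tool_cam']
    return R@T[:3,3]+pose[0], R@T[:3,:3]@d
def onz(name,px,z,pose=None):
    o,d=ray(name,px,pose); return (o+d*(z-o[2])/d[2])
def shot(name):
    pose=(np.array(arm.read_tool_pos()),np.array(arm.read_eef_rot())); return snapshot(name),pose
def blobs(im,lo,hi,amin=15):
    m=cv2.inRange(cv2.cvtColor(im,cv2.COLOR_BGR2HSV),lo,hi)
    n,_,s,c=cv2.connectedComponentsWithStats(m)
    return m,[(s[i,4],s[i,:4].tolist(),c[i].round(1).tolist()) for i in range(1,n) if s[i,4]>=amin]
E
python3 - <<'E'
from h import *
np.set_printoptions(precision=4,suppress=True)
P=(np.array([.64956,0,.30297]),np.array([.70708201,.70713083,-.00072269,-.00070835]))
for n,px,z in [("orange",(252,277),.065),("red",(254,265),.101),("black",(243,312),.101),("white",(200,300),.124),("pan",(144,85),.055),("vial",(203,222),.06)]:
    print("wrist",n,onz("wrist",px,z,P))
for n,px,z in [("orange",(288,196),.065),("red",(273,175),.101),("black",(301,191),.101),("white",(270,187),.124),("pan",(171,195),.055),("vialL",(247,202),.06),("vialR",(290,229),.06)]:
    print("scene",n,onz("scene",px,z))
for n,px,z in [("orange",(262,214),.065),("red",(252,207),.101),("black",(271,190),.101),("white",(284,197),.124),("pan",(268,308),.055),("vialL",(270,243),.06),("vialR",(305,212),.06)]:
    print("side",n,onz("side",px,z))
for n in ("scene","side"):
    im=cv2.imread(f"pics/{n}0.png"); m,b=blobs(im,(112,180,70),(125,255,255),1500)
    cs,_=cv2.findContours(m,cv2.RETR_EXTERNAL,cv2.CHAIN_APPROX_SIMPLE)
    c=max(cs,key=cv2.contourArea); q=cv2.approxPolyDP(cv2.convexHull(c),8,True)[:,0]
    print(n,q.tolist(),[onz(n,p,.016)[:2].round(4).tolist() for p in q], np.mean([onz(n,p,.016) for p in q],0))
E
```

```text
wrist orange [ 0.6229 -0.1009  0.065 ]
wrist red [ 0.6282 -0.0661  0.101 ]
wrist black [ 0.6152 -0.1223  0.101 ]
wrist white [ 0.5778 -0.0925  0.124 ]
wrist pan [0.5159 0.1062 0.055 ]
wrist vial [ 0.5725 -0.0384  0.06  ]
scene orange [ 0.613  -0.1108  0.065 ]
scene red [ 0.6193 -0.0734  0.101 ]
scene black [ 0.6046 -0.1437  0.101 ]
scene white [ 0.5651 -0.0976  0.124 ]
scene pan [0.5117 0.1065 0.055 ]
scene vialL [ 0.5635 -0.0439  0.06  ]
scene vialR [ 0.5397 -0.1542  0.06  ]
side orange [ 0.6162 -0.0982  0.065 ]
side red [ 0.6218 -0.0682  0.101 ]
side black [ 0.6113 -0.131   0.101 ]
side white [ 0.5676 -0.0902  0.124 ]
side pan [0.5129 0.1074 0.055 ]
side vialL [ 0.5706 -0.032   0.06  ]
side vialR [ 0.5449 -0.1419  0.06  ]
scene [[360, 240], [421, 265], [378, 340], [313, 306]] [[0.6145, -0.2723], [0.6109, -0.3992], [0.4212, -0.3859], [0.4307, -0.2585]] [ 0.5193 -0.329   0.016 ]
side [[233, 374], [241, 382], [229, 395], [222, 379]] [[0.523, 0.2145], [0.506, 0.2223], [0.5123, 0.2483], [0.534, 0.2285]] [0.5188 0.2284 0.016 ]
```

```bash
python3 - <<'E'
from h import *
q=[.70710678,.70710678,0,0]
arm.movep([.60,-.18,.33],q)
im,p=shot("wrist"); cv2.imwrite("pics/w1.png",im); print(p)
arm.movep([.55,-.15,.33],q)
im,p2=shot("wrist"); cv2.imwrite("pics/w2.png",im); print(p2)
import pickle; pickle.dump([p,p2],open("p.pkl","wb")); print(arm.read_time())
a=cv2.imread("pics/w1.png")[20:320,80:480]; cv2.imwrite("pics/w1c.png",cv2.resize(a,None,fx=2,fy=2))
a=im[20:320,80:480]; cv2.imwrite("pics/w2c.png",cv2.resize(a,None,fx=2,fy=2))
for nm,px in (("scene",(475,350)),("side",(380,146))): print(onz(nm,px,0))
E
```

```text
(array([ 0.60057325, -0.17784881,  0.32974499]), array([ 0.70632   ,  0.70789143,  0.00107706, -0.00079048]))
(array([ 0.55017241, -0.14638978,  0.33016988]), array([ 7.04997136e-01,  7.09209723e-01,  6.46437578e-04, -4.34031942e-04]))
1.3667
[ 0.49078429 -0.53731334  0.        ]
[ 0.49294191 -0.54508244  0.        ]
```

View pics/w1c.png

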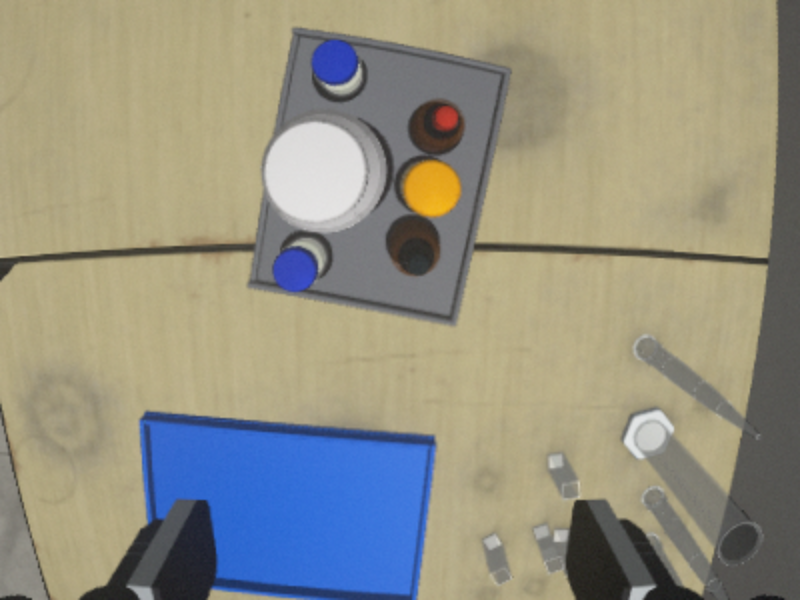

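View pics/w2c.png

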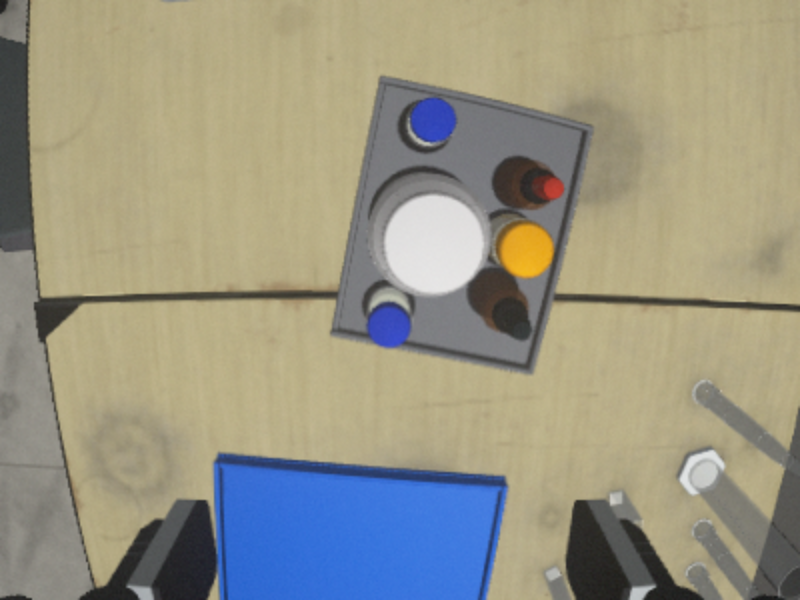

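View 1, in crop pixels, shows the orange cap at (431,188), red bulb at (446,118), black bulb at (416,257), white cap at (314,172) and vials at (335,62) and (296,270). View 2 shows the same objects shifted. Red is in the left place and black in the right. I'll triangulate and check the result against the caddy layout.

```bash
python3 - <<'E'
from h import *
import pickle; p=pickle.load(open("p.pkl","rb")); np.set_printoptions(precision=4,suppress=True)
A=dict(orange=((431,188),(525,250),.065,(0,0)),red=((446,118),(553,188),.101,(0,.035)),black=((416,257),(514,321),.101,(0,-.035)),
 white=((314,172),(433,244),.124,(-.052,0)),vl=((335,62),(433,120),.06,(-.062,.056)),vr=((296,270),(389,325),.06,(-.062,-.056)))
M=[];W=[]
for n,(a,b,z,m) in A.items():
    f=lambda c:(c[0]/2+80,c[1]/2+20)
    x=onz("wrist",f(a),z,p[0]); y=onz("wrist",f(b),z,p[1])
    (o1,d1),(o2,d2)=ray("wrist",f(a),p[0]),ray("wrist",f(b),p[1])
    s=np.linalg.lstsq(np.c_[d1,-d2],o2-o1,rcond=None)[0]; tri=(o1+s[0]*d1+o2+s[1]*d2)/2
    print(n,x[:2],y[:2],tri); M.append(m); W.append((x[:2]+y[:2])/2)
M=np.array(M);W=np.array(W)
mc,wc=M-M.mean(0),W-W.mean(0)
th=np.arctan2((mc[:,0]*wc[:,1]-mc[:,1]*wc[:,0]).sum(),(mc*wc).sum()); R=np.array([[np.cos(th),-np.sin(th)],[np.sin(th),np.cos(th)]])
t=W.mean(0)-R@M.mean(0); print("caddy",t,th); print(((R@M.T).T+t, W-(R@M.T).T-t))
# tray far corners (crop px) outer top
for px,i in (((146,413),0),((434,437),0),((219,455),1),((506,479),1)): print("tray",onz("wrist",(px[0]/2+80,px[1]/2+20),.016,p[i])[:2])
for px in ((296,29),(510,70),(456,323),(249,286)): print("caddy c",onz("wrist",(px[0]/2+80,px[1]/2+20),.017,p[0])[:2])
E
```

```text
orange [ 0.6202 -0.1065] [ 0.6195 -0.1063] [ 0.6204 -0.1067  0.061 ]
red [ 0.6245 -0.0729] [ 0.6241 -0.072 ] [ 0.625  -0.0723  0.0968]
black [ 0.6115 -0.1374] [ 0.6084 -0.1361] [ 0.612  -0.1401  0.0835]
white [ 0.5676 -0.0976] [ 0.5671 -0.0972] [ 0.5673 -0.0976  0.1213]
vl [ 0.5712 -0.0403] [ 0.5704 -0.0398] [ 0.5707 -0.0394  0.055 ]
vr [ 0.5497 -0.1499] [ 0.5486 -0.149 ] [ 0.5486 -0.151   0.0523]
caddy [ 0.619 -0.106] -0.19080102392348833
(array([[ 0.619 , -0.106 ],
       [ 0.6257, -0.0716],
       [ 0.6124, -0.1403],
       [ 0.568 , -0.0961],
       [ 0.5688, -0.0392],
       [ 0.5475, -0.1492]]), array([[ 0.0008, -0.0004],
       [-0.0014, -0.0008],
       [-0.0025,  0.0036],
       [-0.0006, -0.0013],
       [ 0.002 , -0.0008],
       [ 0.0016, -0.0002]]))
tray [ 0.437  -0.2501]
tray [ 0.6282 -0.265 ]
tray [ 0.4354 -0.2491]
tray [ 0.6277 -0.265 ]
caddy c [ 0.5448 -0.0122]
caddy c [ 0.6687 -0.0362]
caddy c [ 0.6397 -0.1893]
caddy c [ 0.5141 -0.1661]
```

```bash
cat >> h.py <<'E'
Q=[.70710678,.70710678,0,0]
def at(tag):
    print(tag,np.round(arm.read_tool_pos(),4),"op %.3f ff %.1f fz %.1f t %.1f"%(arm.read_opening(),np.max(arm.read_finger_force()),arm.read_ft_force()[2],arm.read_time()))
def pick(xy,z,op,hi,eff=30):
    arm.movep([*xy,hi],Q); arm.move_gripper(op,eff); arm.pause(.4)
    arm.line_to([*xy,z],.1); arm.pause(.4); at("down")
    arm.move_gripper(0,eff); arm.pause(.3); at("gripped")
    arm.line_to([*xy,hi],.15); arm.pause(.2); at("up")
def place(xy,z,op,hi):
    arm.movep([*xy,hi],Q); arm.pause(.5)
    arm.line_to([*xy,z],.08); arm.pause(.5); at("placed")
    arm.move_gripper(op); arm.pause(.3)
    arm.line_to([*xy,hi],.15); at("free")
W=(.5675,-.097); R_=(.625,-.072); B=(.612,-.1395); O=(.6195,-.106); PAN=(.5135,.1065)
TW=(.479,-.322); TB=(.566,-.362); TR=(.571,-.298)
ZW=.180; ZD=.149; 
E
python3 - <<'E'
from h import *
pick(W,ZW,.75,.31)
cv2.imwrite("pics/g1.png",snapshot("side"))
cv2.imwrite("pics/g1s.png",snapshot("scene"))
E
```

```text
down [ 0.5675 -0.097   0.1801] op 0.753 ff 0.0 fz -0.5 t 4.3
gripped [ 0.5677 -0.0971  0.1802] op 0.515 ff 30.6 fz 2.4 t 4.9
up [ 0.5672 -0.0969  0.309 ] op 0.516 ff 30.7 fz -0.4 t 6.1
```

View pics/g1.png

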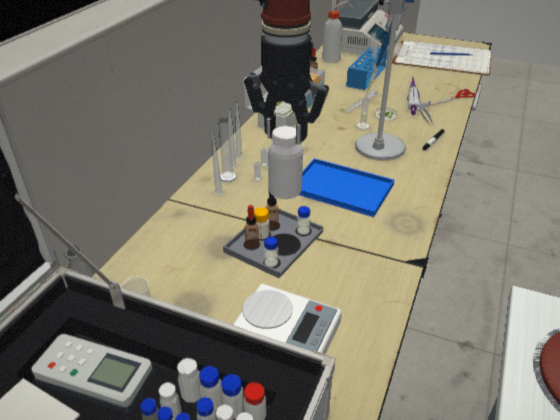

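The white bottle hangs upright at (285,165) and its caddy mark is free at (287,244). The droppers and the orange bottle are undisturbed.

```bash
python3 - <<'E'
from h import *
place(TW,ZW-.001,.75,.31)
pick(B,ZD,.45,.30,25)
if .1<arm.read_opening()<.2:
    place(TB,ZD-.001,.45,.30)
    pick(R_,ZD,.45,.30,25)
    if .1<arm.read_opening()<.2: place(TR,ZD-.001,.45,.30)
arm.movep([.58,-.20,.33],Q); arm.pause(.5)
im,p=shot("wrist"); cv2.imwrite("pics/w3.png",im); print(p)
cv2.imwrite("pics/s3.png",snapshot("scene"))
E
```

```text
placed [ 0.479 -0.322  0.179] op 0.516 ff 30.7 fz -1.0 t 10.0
free [ 0.4785 -0.3217  0.3091] op 0.754 ff 0.0 fz -0.6 t 11.6
down [ 0.612  -0.1395  0.1491] op 0.449 ff 0.0 fz -0.2 t 15.4
gripped [ 0.612  -0.1395  0.1489] op 0.135 ff 24.9 fz -0.6 t 16.0
up [ 0.6117 -0.1394  0.299 ] op 0.130 ff 24.8 fz -1.4 t 17.4
placed [ 0.566 -0.362  0.148] op 0.137 ff 24.8 fz -0.5 t 21.3
free [ 0.5655 -0.3617  0.2988] op 0.448 ff 0.0 fz 0.7 t 23.2
down [ 0.625  -0.072   0.1491] op 0.451 ff 0.0 fz -0.2 t 27.0
gripped [ 0.625 -0.072  0.149] op 0.134 ff 24.4 fz -0.7 t 27.6
up [ 0.6247 -0.0719  0.299 ] op 0.134 ff 24.4 fz -0.3 t 29.0
placed [ 0.571 -0.298  0.148] op 0.132 ff 24.4 fz 0.4 t 33.0
free [ 0.5705 -0.2977  0.2989] op 0.448 ff 0.0 fz -0.2 t 34.8
(array([ 0.57988779, -0.20044788,  0.32980319]), array([ 7.07397635e-01,  7.06815791e-01, -9.04648066e-05, -1.20260949e-04]))
```

View pics/w3.png

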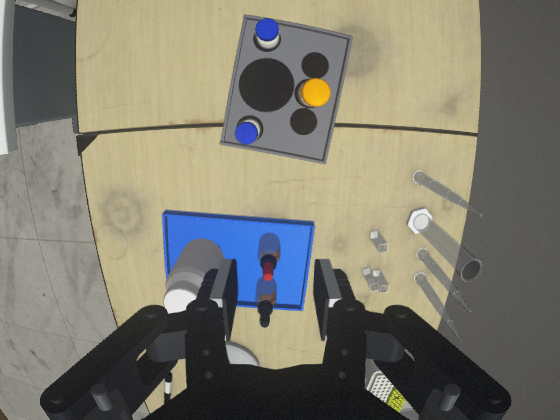

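View pics/s3.png

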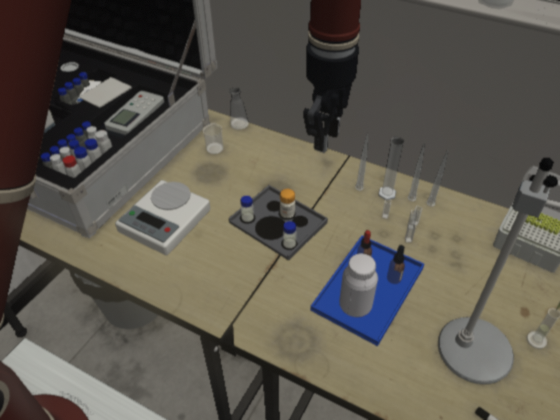

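All three bottles stand upright in the tray: white near (358,285), red (367,245) and black (399,265) in the scene view. The vials and orange are unmoved. In the wrist view the empty marks show at (267,85), (315,66) and (304,121). I'll check the marks against my recorded places and re-measure the orange bottle.

```bash
python3 - <<'E'
from h import *
np.set_printoptions(precision=4,suppress=True)
im=cv2.imread("pics/w3.png"); p=(np.array([.57989,-.20045,.3298]),np.array([.70739764,.70681579,-9e-5,-1.2e-4]))
m=cv2.inRange(im,(0,0,0),(45,45,45))
n,_,s,c=cv2.connectedComponentsWithStats(m[:180,200:370])
for i in range(1,n):
    if s[i,4]>150: print("mark",s[i],onz("wrist",c[i]+[200,0],.006,p)[:2])
_,b=blobs(im[:180],(12,150,120),(28,255,255),100)
for x in b: print("orange",x,onz("wrist",x[2],.064,p)[:2])
print(W,R_,B,O)
arm.movep([.46,.03,.33],Q); arm.pause(.4)
im,p=shot("wrist"); cv2.imwrite("pics/w4.png",im); np.savez("p4.npz",a=p[0],b=p[1]); print(p)
E
```

```text
orange (np.int32(651), [301, 78, 30, 29], [315.5, 91.8]) [ 0.6198 -0.1065]
(0.5675, -0.097) (0.625, -0.072) (0.612, -0.1395) (0.6195, -0.106)
(array([0.4603, 0.0295, 0.3299]), array([ 0.7075,  0.7068, -0.0001, -0.    ]))
```

View pics/w4.png

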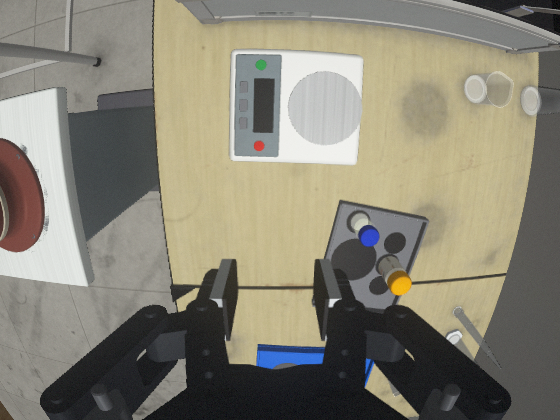

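The pan is at about (325,108) in this view, spanning x 288–361 and y 71–145. I'll compute the pan and mark positions, then move the orange bottle.

```bash
python3 - <<'E'
from h import *
np.set_printoptions(precision=4,suppress=True)
d=np.load("p4.npz"); p=(d["a"],d["b"])
pan=onz("wrist",(324.7,108),.055,p); print("pan",pan,[np.linalg.norm(onz("wrist",a,.055,p)-onz("wrist",b,.055,p)) for a,b in (((288,108),(361,108)),((325,71),(325,145)))])
p=(np.array([.57989,-.20045,.3298]),np.array([.70739764,.70681579,-9e-5,-1.2e-4]))
for px in ((267,85),(315.5,65.5),(304,121)): print("mark",onz("wrist",px,.006,p)[:2])
assert np.hypot(*(pan[:2]-PAN))<.008
PP=(pan[:2]+PAN)/2
pick(O,.113,.65,.30,30)
if .3<arm.read_opening()<.42: place(PP,.163,.65,.30)
arm.movep([.50,.0,.33],Q); arm.pause(.4)
im,q=shot("wrist"); cv2.imwrite("pics/w5.png",im); print(q)
_,b=blobs(im,(12,150,120),(28,255,255),150)
for x in b: print("orange",x,onz("wrist",x[2],.113,q)[:2])
E
```

```text
pan [0.5113 0.1068 0.055 ] [np.float64(0.07815370321855963), np.float64(0.07935830072893588)]
mark [ 0.5692 -0.0969]
mark [ 0.6266 -0.0723]
mark [ 0.6135 -0.1403]
down [ 0.6195 -0.106   0.1131] op 0.648 ff 0.0 fz -0.2 t 41.3
gripped [ 0.6196 -0.106   0.1131] op 0.350 ff 29.6 fz 1.8 t 42.0
up [ 0.6193 -0.106   0.2992] op 0.354 ff 29.6 fz -0.2 t 43.6
placed [0.5124 0.1066 0.163 ] op 0.352 ff 29.6 fz 0.8 t 47.4
free [0.5119 0.1065 0.2992] op 0.653 ff 0.0 fz -0.3 t 49.1
(array([0.5   , 0.0008, 0.3297]), array([ 0.7066,  0.7076, -0.0001, -0.0002]))
orange (np.int32(868), [275, 61, 33, 33], [291.1, 76.9]) [0.5125 0.1058]
```

View pics/w5.png

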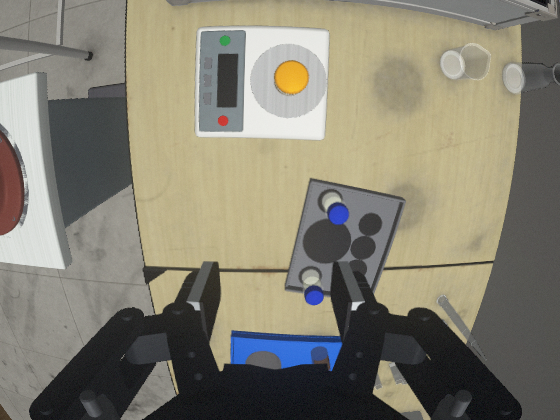

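The orange bottle stands upright on the pan at (291,77), measured about 1 mm from the pan centre. The marks agree with my recorded places to 2 mm, so I'm returning the other three.

```bash
python3 - <<'E'
from h import *
for T,H in ((TR,R_),(TB,B)):
    pick(T,ZD-.002,.45,.30,25)
    assert .1<arm.read_opening()<.2
    place(H,ZD+.001,.45,.30)
pick(TW,ZW-.002,.75,.31,30)
assert .45<arm.read_opening()<.57
place(W,ZW+.001,.75,.31)
arm.movep([.60,-.18,.33],Q); arm.pause(.5)
im,p=shot("wrist"); cv2.imwrite("pics/w6.png",im); print(p,arm.read_time())
cv2.imwrite("pics/w6c.png",cv2.resize(im[20:320,80:480],None,fx=2,fy=2)); cv2.imwrite("pics/s6.png",snapshot("scene"))
E
```

```text
down [ 0.5711 -0.298   0.1471] op 0.449 ff 0.0 fz 0.6 t 54.1
gripped [ 0.571 -0.298  0.147] op 0.132 ff 24.4 fz -0.0 t 54.7
up [ 0.5707 -0.2979  0.299 ] op 0.139 ff 24.4 fz -0.8 t 56.1
placed [ 0.625 -0.072  0.15 ] op 0.130 ff 24.4 fz -0.4 t 60.0
free [ 0.6244 -0.0719  0.2989] op 0.452 ff 0.0 fz 0.1 t 61.9
down [ 0.566  -0.362   0.1471] op 0.454 ff 0.0 fz 0.6 t 65.7
gripped [ 0.566 -0.362  0.147] op 0.136 ff 24.4 fz -0.0 t 66.3
up [ 0.5657 -0.3619  0.299 ] op 0.133 ff 24.4 fz -1.3 t 67.7
placed [ 0.612  -0.1395  0.15  ] op 0.134 ff 24.4 fz -1.3 t 71.6
free [ 0.6114 -0.1393  0.2989] op 0.450 ff 0.0 fz -0.5 t 73.5
down [ 0.479  -0.322   0.1781] op 0.746 ff 0.0 fz 0.4 t 77.0
gripped [ 0.4792 -0.3221  0.1783] op 0.516 ff 30.6 fz 3.0 t 77.6
up [ 0.4787 -0.3218  0.309 ] op 0.518 ff 30.7 fz -1.1 t 78.8
placed [ 0.5675 -0.097   0.181 ] op 0.518 ff 30.7 fz -1.7 t 82.5
free [ 0.5669 -0.0969  0.309 ] op 0.748 ff 0.0 fz -0.2 t 84.2
(array([ 0.59998476, -0.17953533,  0.33008513]), array([ 7.06840190e-01,  7.07373271e-01,  4.67068163e-05, -1.01759105e-05])) 85.2
```

View pics/w6c.png

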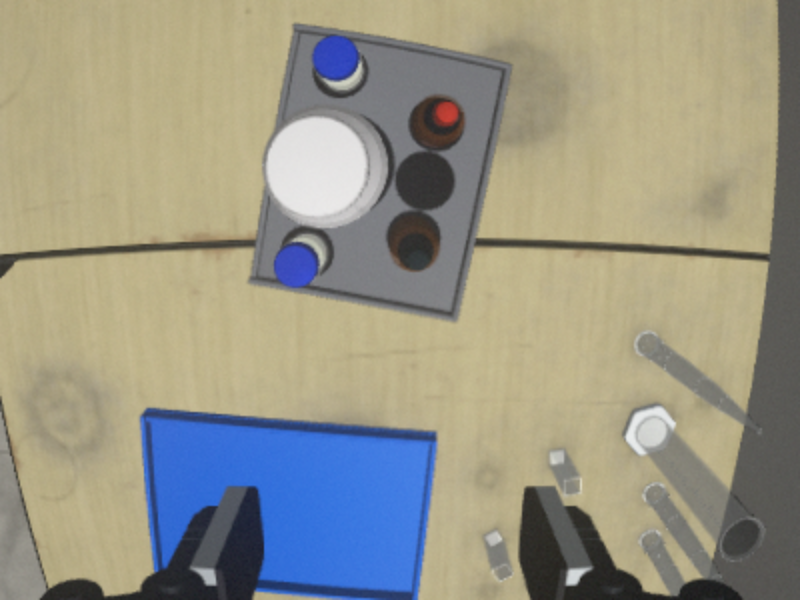

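View pics/s6.png

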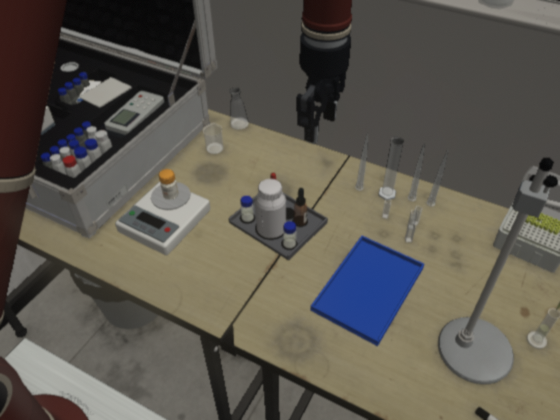

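In crop pixels, red is at (446,113), black (416,252) and white (316,167). Each matches its starting position after a common 4–5 px camera offset. The orange bottle is on the pan at (168,185), everything is upright and the gripper is clear, so I'm handing in.

```bash
python3 -c "
from station import ticket; print(ticket.finish_job())"
```

```text
the job is handed in; nothing more can be done
None
```

The job is handed in at about 85 s of the 144 s allowed: the orange bottle stands on the middle of the balance pan, and the last pictures show the white bottle and both droppers back in their caddy places, all upright, with the vials untouched; no verdict was returned.

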